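# Wedge the rocking balance

### The arm

A 7-joint arm with a two-finger parallel gripper is mounted at the origin on a cart in front of the work surface, level with it; the furniture and walls round the work are solid. World frame = base frame: x ahead of the robot, y to its left, z up, the work surface at z = 0. Lengths are in mm, angles in rad, forces in N, time in s.
With the tool pointing down it reaches from about 425 to 925 mm from the base axis. Payload 6.8 kg.
Tool frame: the origin (TCP) lies midway between the tips of the shut fingers; the grasp point (between the pads) lies 19 mm behind it; x points along the fingers, z is the direction in which the jaws open and shut, and the axes are right-handed (so a half turn about x gives the same grasp; the last joint's range is limited). The gripper opens to 85 mm and grips with 20 to 120 N. Pads are 22 mm wide; open, the fingers measure 114 mm over their backs; the gripper's body (76 mm by 85 mm) begins 54 mm behind the grasp point. The pads swing forward as they close: fully open they stand 13 mm farther back than shut.
Start: joints at [-1.424, 0.477, 0.022, 1.555, -0.011, 1.109, -0.083], TCP at [170.13, 653.225, 231.308] pointing down, gripper open.
Joint ranges: [-2.96, 2.96], [-0.34, 2.1], [-1.41, 1.46], [0.24, 2.44], [-1.37, 4.51], [0.17, 1.92], [-2.96, 2.96]. Speed limits (rad/s): [2.39, 2.39, 3.14, 3.14, 3.14, 3.14, 3.14].

### API

Orientations are given as a rotation vector (axis times angle).
In Python, from bench import read_state, camera, camera_model, finish_job, recognise, cut_out, place_of gives the robot as it stands.
- The arm moves only by the tool move_arm, never from a script. Its argument "steps" is a list that holds one entry, the list of rows, each a list of 7 numbers: the shift along the tool's x, y, z in cm, then the turn, a rotation vector about the tool's x, y, z in degrees, then the closure in counts, from 0 (fully open) to 255 (shut). A call has 1 to 20 rows; each row shifts and turns the commanded pose from where the row before left it, along the tool's axes as they then stand; what a row does not reach is not made up. A row lasts 1/8 s, in which the tool goes at most 62.5 mm and 10.7 degrees, less where a joint would pass 70% of its speed; a pose out of reach is approached as far as the arm can. A call with a gripper value outside its range is refused whole. The fingers move at their own pace and stop on an object; "force" is the grip in N (left out, the last holds). Time passes only in rows, so rows that do not move let the fingers close. It gives the time, the measured TCP pose, the force and the opening at its end, in the units of the state.
- read_state(): the state, without advancing time (a new reading comes with each control period).
- camera(name): name is "scene" or "top" or "wrist"; returns the picture (400x640x3 uint8, blue, green, red); there is no depth.
- camera_model(name): a dict with "K" (3x3 intrinsics, pixels), "world_to_cam" (4x4, takes a point from world to camera coordinates); the wrist camera has in their place "T_tool_cam" (4x4, takes a point from camera to tool coordinates, whose origin is the TCP and whose axes are the tool frame's). Camera axes: x right, y up, looking along -z (the intrinsics and any distortion apply to the point x, -y, -z); pixel columns grow to the right and rows downward; lengths in mm; the calibration is good to about 2 mm. A picture is of the moment at which its call begins: read the wrist's pose just before it. camera_model takes no time and is no camera call.
- finish_job(): hands the job in, once; it reports no verdict.
Trained networks look in the newest picture that a camera, given by its name, has taken for a name from the list of things; names that differ only in an ending like _2 or _b are one class to them, and where a whole thing is asked for, a point or a joint stands for the part that bears it (a point fixed in the world has none). Each returns a list of dicts, best first, with "conf" (0 to 1); they miss things now and then, are a little off and sometimes report something else, mostly with a low value. They report only what shows in the picture. A call takes as long as a camera call. They do not tell look-alikes from the thing itself.
- recognise(camera, target): "xy" ([column, row] as shares, 0 to 1, of the picture: columns of its width, rows of its height, amid what is visible of it).
- cut_out(camera, target): "region" (400x640 bool, what is visible of it) and "xy" ([column, row] as shares, 0 to 1, of the picture: columns of its width, rows of its height, amid what is visible of it).
- place_of(camera, target): "xy" ([column, row] as shares, 0 to 1, of the picture: columns of its width, rows of its height: a listed point, or the origin of a listed thing).
The state is a dict: "clock": time; "q": joint angles; "qd": joint speeds; "tau": joint torques, N m; "tool_pos": TCP position; "tcp_rot": TCP orientation; "ft_force": force on the tool from outside, world axes, zero at the start; "moment": the same for the moment, N m; "finger_gap": finger opening in mm.
Only numpy, scipy, OpenCV 4.12 (cv2) and the standard library are available. Lean on these libraries where they do the work, as an engineer would, in place of code of your own. Each camera call takes 0.05 s, during which the arm holds its last target.

### The job

The top-pan balance on the bench rocks because its front right foot has lost its rubber pad. Push the wooden wedge, thin end first, along the bench under that foot until it is just snug and the balance stands level, then press a fingertip down firmly on the corner of the housing above that foot to prove that it no longer rocks, and take the hand away. Only push and press: do not pick up or lift the wedge or the balance, do not shove the balance out of its place, and leave the little glass weighing bottle standing on the pan and the things round about undisturbed.

Things in the scene. Friction and masses are not known exactly. Their poses are not given: they have to be found in the camera images.
- balance: top-pan balance, light grey housing 220 deep (its x) by 190 wide (its y), flat top 62 mm above the bench, about 2.4 kg. Origin: on the bench under its middle; x to its back, y to its left (seen from the robot), z up, vertical when level. Three feet with rubber pads (24 mm across, 18 mm high, at x=+-92, y=+-77 mm) stand on the bench; the fourth, front right (x=-92, y=-77 mm), is a bare stub
- bare_foot (a point): centre of the underside of the bare metal stub foot (20 mm across), 6 mm above the bench while the balance stands level; 18 mm in from the front and right edges of the housing, whose underside is 18 mm above the bench. Unwedged, 1 to 2 N down on this corner tips the balance about 3 degrees till the stub meets the bench; it comes back when let go
- corner_top (a point): flat top of the housing straight above the bare foot, 62 mm above the bench: the place to press. Flat for 15 mm and more to each side; a sloping display console, 94 mm wide and up to 79 mm high, begins 30 mm to its left (+y of the balance)
- pan_top (a point): centre of the upper face of the round steel pan, 75 mm above the bench; the pan is 123 mm across
- wedge: hardwood wedge lying flat on the bench in front of the bare foot, thin end toward it: 100 long (its x), 40 wide (its y), 2 mm thick at the thin end (x=+50 mm), rising 1 in 7 to 14 mm at x=-34 mm, then level to the thick end (x=-50 mm). About 50 g. Origin: middle of its underside
- wedge_thick_end (a point): middle of the thick end's flat upright face (14 mm high, 40 wide), 7 mm above the bench: the place to push. Free, the wedge slides with well under 1 N; once it bears on the foot the push needed rises quickly to 5 N and more
- wedge_thin_end (a point): middle of the thin end's edge. The wedge, lying straight, just touches the foot when the thin end is 18 mm past the foot's centre (28 mm past the foot's near edge); each 7 mm more lifts the foot 1 mm
- weighing_bottle: small lidded glass weighing bottle, 36 mm across and 44 mm high, standing loose on the pan; origin at the centre of its underside
- tweezers: steel tweezers, 141 mm long, lying on the bench right of the work
- spatula: spatula with a wooden handle, 181 mm long, lying right of the work
- tall_weighing_bottle: lidded glass weighing bottle, 36 mm across, 60 mm high, standing on the bench right of the balance
- beaker: glass beaker, 51 mm across, 60 mm high, right of the work
- small_jar: small white jar with a grey lid, 44 mm across, 72 mm high, left of the balance
- wash_bottle: plastic wash bottle with a red cap, 53 mm across, 145 mm high, left of the work
- cork: cork bung, 26 mm across and high, standing left of the work
Things that resemble listed ones, but are neither listed nor needed, are in the scene too. Of the things that look like the wedge, take the one that is farthest from the robot's base at the start.

How it is judged:
By the outcome, as a careful person would: the job done as asked, in the order asked, and still so for the second after the job is handed in, with the robot touching nothing.
It also fails if it takes over 45 s, if anything falls off the work surface, if the arm or the gripper's body presses on something with over 40 N, if the wrist force passes 120 N, or if a joint passes its speed limit or range.

## Working session

There is one attempt and no reset: what is moved stays moved. The work goes in short steps, Python scripts to look and compute and a tool call to move; the robot and the scene stay as the last step left them, time stands still between calls to the robot, and variables do not carry over. Pictures are saved under pics/ and viewed, and the job is handed in when it is done.

Besides the shell and the picture viewer there is one more tool, called after "Request:" by a JSON object that holds its "method" and its "body", one argument or row to a line. move_arm: Moves the arm, as the interface text tells. Its arguments: {"type":"object","properties":{"steps":{"type":"array","items":{"type":"array","items":{"type":"array","items":{"type":"number"}}}},"force":{"type":"number"}},"required":["steps"]}

```bash
mkdir -p pics; ls; python3 - <<'E'
from bench import *
import cv2
print(read_state())
for n in ("scene","top"):
    cv2.imwrite(f"pics/{n}0.png",camera(n)); m=camera_model(n); print(n,m)
    for t in ("balance","wedge","wedge_thick_end","wedge_thin_end","bare_foot","corner_top","pan_top","weighing_bottle"):
        print(n,t,[( [round(v,3) for v in d['xy']],round(d['conf'],2)) for d in place_of(n,t)])
print(camera_model("wrist"))
E
```

```text
pics
{'clock': 0.0, 'q': array([-1.42411156,  0.47780826,  0.02232062,  1.55647398, -0.01152006,
        1.10931962, -0.08309675]), 'qd': array([-1.72671950e-03,  1.03000199e-03,  1.96291610e-03,  8.63586492e-04,
        1.53315577e-03,  1.53626460e-03,  5.73342657e-05]), 'tau': array([-1.25519447e-03, -5.96443784e+01,  1.60752799e+00, -2.81207067e+01,
        1.24191359e-02,  9.16570629e-03, -2.52268478e-06]), 'tool_pos': array([169.96963937, 652.61646345, 230.31037481]), 'tcp_rot': array([-1.02075522,  1.32045737,  1.01868948]), 'ft_force': array([-0.0722518 , -0.64076459,  0.25101443]), 'moment': array([ 0.01087775, -0.04181641, -0.01314911]), 'finger_gap': 85.35135046519345}
scene {'K': array([[512.25938097,   0.        , 312.58868819],
       [  0.        , 512.25938097, 199.07857463],
       [  0.        ,   0.        ,   1.        ]]), 'world_to_cam': array([[ 4.74300698e-01, -8.80329339e-01, -7.68782423e-03,
        -1.42557563e+02],
       [ 3.64777506e-01,  1.88570872e-01,  9.11799538e-01,
        -3.18380382e+02],
       [-8.01234185e-01, -4.35271502e-01,  4.10563637e-01,

[... 1367 characters left out ...]
, 0.492], 0.64)]
top corner_top [([0.492, 0.504], 0.77)]
top pan_top [([0.47, 0.395], 0.89), ([0.326, 0.55], 0.2)]
top weighing_bottle [([0.321, 0.555], 0.64), ([0.462, 0.394], 0.59)]
{'K': array([[333.63294668,   0.        , 328.12020203],
       [  0.        , 333.63294668, 201.64113838],
       [  0.        ,   0.        ,   1.        ]]), 'T_tool_cam': array([[ 7.93198208e-05,  2.65858675e-01, -9.64012012e-01,
        -1.42663006e+02],
       [-9.70375243e-05,  9.64012012e-01,  2.65858667e-01,
         6.81735118e+01],
       [ 9.99999992e-01,  7.24574772e-05,  1.02263528e-04,
         7.99337606e-01],
       [ 0.00000000e+00,  0.00000000e+00,  0.00000000e+00,
         1.00000000e+00]])}
```

View pics/scene0.png

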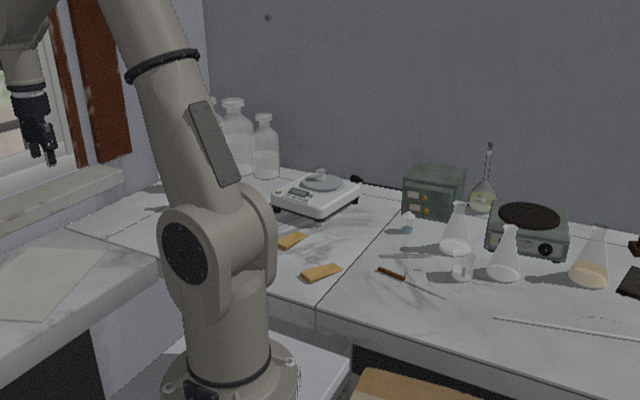

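View pics/top0.png

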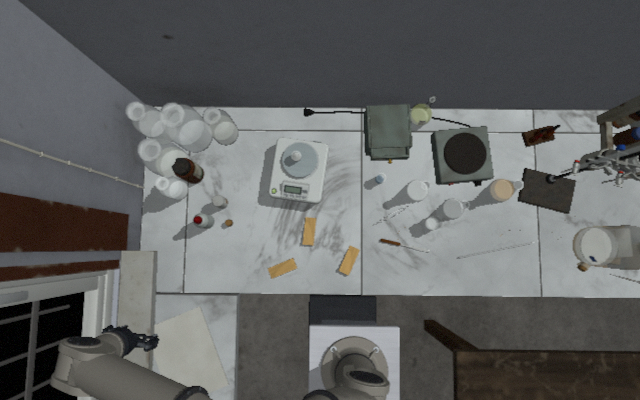

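```bash
cat > h.py <<'E'
import numpy as np
from bench import *
from scipy.spatial.transform import Rotation as R
def ray(n,xy,pose=None):
    m=camera_model(n);K=m['K'];u=xy[0]*640;v=xy[1]*400
    d=np.linalg.inv(K)@[u,v,1];d=np.array([d[0],-d[1],-d[2]])
    if n=='wrist':
        p,r=pose;Rt=R.from_rotvec(r).as_matrix();T=m['T_tool_cam']
        return p+Rt@T[:3,3],Rt@T[:3,:3]@d
    W=m['world_to_cam'];return -W[:3,:3].T@W[:3,3],W[:3,:3].T@d
def at(n,xy,z,pose=None):
    o,d=ray(n,xy,pose);return o+d*(z-o[2])/d[2]
def proj(n,P,pose=None):
    m=camera_model(n);P=np.atleast_2d(P)
    if n=='wrist':
        p,r=pose;T=m['T_tool_cam'];Q=(R.from_rotvec(r).inv().apply(P-p)-T[:3,3])@T[:3,:3]
    else:
        W=m['world_to_cam'];Q=P@W[:3,:3].T+W[:3,3]
    K=m['K'];return np.c_[K[0,0]*Q[:,0]/-Q[:,2]+K[0,2],K[1,1]*-Q[:,1]/-Q[:,2]+K[1,2]]
E
python3 - <<'E'
from h import *
np.set_printoptions(precision=1,suppress=True)
for n,L in dict(scene=[("w",.453,.598,0),("w2",.635,.576,0),("w3",.5,.688,0),("thick",.437,.614,7),("thin",.47,.583,1),("corner",.5,.511,62),("pan",.504,.453,75),("bal",.493,.515,0)],
 top=[("w",.486,.58,0),("w",.543,.642,0),("w",.438,.672,0),("thick",.478,.601,7),("thin",.483,.551,1),("foot",.494,.492,6),("corner",.492,.504,62),("pan",.47,.395,75),("bal",.473,.419,0)]).items():
    for t,a,b,z in L: print(n,t,at(n,(a,b),z))
s=read_state();print(R.from_rotvec(s['tcp_rot']).as_matrix())
E
```

```text
scene w [491.  171.3   0. ]
scene w2 [682.1 -87.    0. ]
scene w3 [372.4  18.9   0. ]
scene thick [438.4 170.6   7. ]
scene thin [532.3 161.3   1. ]
scene corner [605.  140.2  62. ]
scene pan [730.6 197.1  75. ]
scene bal [707.2 209.    0. ]
top w [481.6 157.2   0. ]
top w [394.   24.4   0. ]
top w [348.1 265.9   0. ]
top thick [450.9 175.1   7. ]
top thin [523.7 164.7   1. ]
top foot [609.9 140.1   6. ]
top corner [586.1 143.9  62. ]
top pan [738.4 195.2  75. ]
top bal [718.7 191.2   0. ]
[[ 0.  -1.   0.3]
 [ 0.   0.3  1. ]
 [-1.  -0.   0. ]]
```

```bash
python3 - <<'E'
from h import *
np.set_printoptions(precision=3,suppress=True)
s=read_state();M=R.from_rotvec(s['tcp_rot']).as_matrix();print(M)
print(M.T@(np.array([440,165,230])-s['tool_pos']))
# yaw: angle of -tool y
print(np.degrees(np.arctan2(-M[1,1],-M[0,1])))
E
```

```text
[[ 0.    -0.968  0.252]
 [ 0.     0.252  0.968]
 [-1.    -0.     0.   ]]
[   1.307 -384.193 -404.433]
-14.600519778233375
```

Request:
{"method": "move_arm", "body": {
  "steps": [
    [[0, -3.84, -4.04, 0, 0, 0, 255], [0, -3.84, -4.04, 0, 0, 0, 255], [0, -3.84, -4.04, 0, 0, 0, 255], [0, -3.84, -4.04, 0, 0, 0, 255], [0, -3.84, -4.04, 0, 0, 0, 255], [0, -3.84, -4.04, 0, 0, 0, 255], [0, -3.84, -4.04, 0, 0, 0, 255], [0, -3.84, -4.04, 0, 0, 0, 255], [0, -3.84, -4.04, 0, 0, 0, 255], [0, -3.84, -4.04, 0, 0, 0, 255], [0, 0, 0, -7.5, 0, 0, 255], [0, 0, 0, 0, 0, 0, 255], [0, 0, 0, 0, 0, 0, 255]]
  ],
  "force": 40
}}

```text
clock: 2.52
tool_pos: [439.6, 166.2, 231.4]
tcp_rot: [-1.117, 1.265, 1.117]
ft_force: [0.4, -0.0, 0.4]
finger_gap: -0.2
```

```bash
python3 - <<'E'
from h import *
import cv2
np.set_printoptions(precision=1,suppress=True)
s=read_state();pose=(s['tool_pos'],s['tcp_rot']);M=R.from_rotvec(pose[1]).as_matrix();print(s['clock'],pose[0],M,s['ft_force'],s['finger_gap'])
cv2.imwrite("pics/wrist1.png",camera("wrist"))
for t,z in (("wedge",0),("wedge_thick_end",7),("wedge_thin_end",1),("bare_foot",6),("corner_top",62),("pan_top",75),("balance",0)):
    for d in place_of("wrist",t): print(t,d['xy'],round(d['conf'],2),at("wrist",d['xy'],z,pose))
E
```

```text
2.525 [439.6 166.2 231.4] [[ 0.  -1.   0.1]
 [ 0.   0.1  1. ]
 [-1.  -0.   0. ]] [ 0.4 -0.   0.4] -0.19728844351406935
wedge [0.2919, 0.3473] 0.79 [383.7  16.8   0. ]
wedge [0.6292, 0.1973] 0.79 [351.  257.7   0. ]
wedge [0.5128, 0.5162] 0.73 [480.4 162.1   0. ]
wedge_thick_end [0.5641, 0.2587] 0.95 [370.3 210.9   7. ]
wedge_thick_end [0.5152, 0.4233] 0.71 [435.9 169.4   7. ]
wedge_thick_end [0.3084, 0.2305] 0.66 [337.7  42.1   7. ]
wedge_thin_end [0.5177, 0.6162] 0.81 [530.4 159.7   1. ]
wedge_thin_end [0.2831, 0.435] 0.65 [421.3   1.6   1. ]
wedge_thin_end [0.6991, 0.1247] 0.61 [328.6 305.    1. ]
corner_top [0.5041, 0.8222] 0.74 [598.8 141.2  62. ]
```

View pics/wrist1.png

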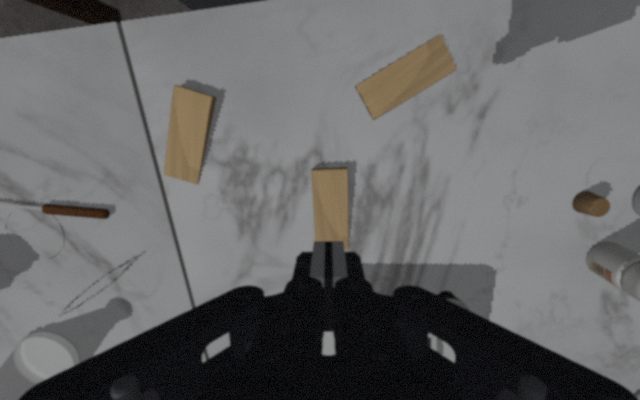

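```bash
python3 - <<'E'
from h import *
import cv2
t=cv2.imread("pics/top0.png")[125:285,255:375]
s=cv2.imread("pics/scene0.png")[160:260,260:380]
cv2.imwrite("pics/z_top.png",cv2.resize(t,None,fx=3.7,fy=3.7,interpolation=cv2.INTER_CUBIC))
cv2.imwrite("pics/z_sc.png",cv2.resize(s,None,fx=6,fy=6,interpolation=cv2.INTER_CUBIC))
E
```

```text
(no output)
```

View pics/z_top.png

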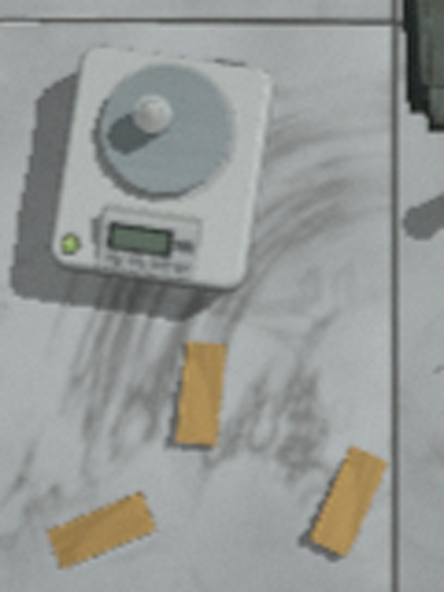

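View pics/z_sc.png

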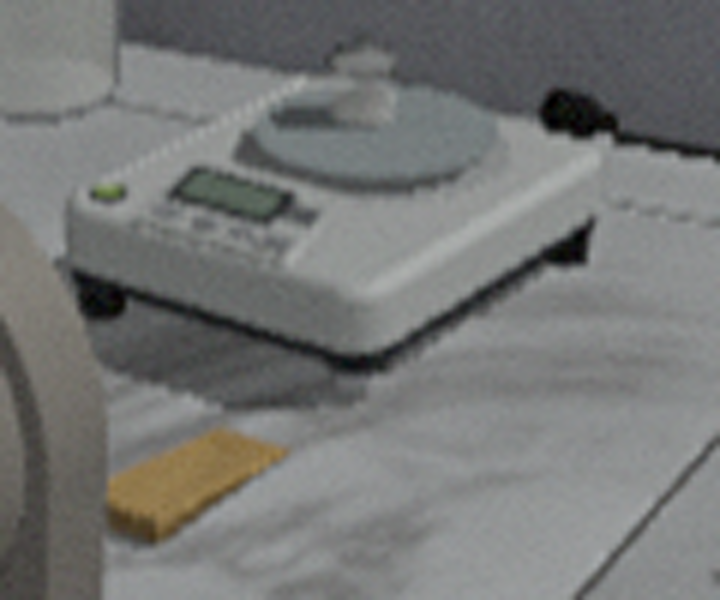

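```bash
python3 - <<'E'
from h import *
import cv2
from scipy.optimize import least_squares
np.set_printoptions(precision=1,suppress=True)
def T(p,z=60): return at("top",((p[0]/3.7+255)/640,(p[1]/3.7+125)/400),z)
# lines: (pts, normal axis, value)
L={'left':[(82,60),(55,252)],'right':[(273,85),(247,280)],'front':[(66,266),(235,288)],'back':[(97,44),(262,68)]}
W={k:np.array([T(p)[:2] for p in v]) for k,v in L.items()}
for k,v in W.items(): d=v[1]-v[0];print(k,v.ravel(),np.degrees(np.arctan2(d[1],d[0])))
def f(p):
    c,s=np.cos(p[2]),np.sin(p[2]);r=[]
    for k,v in W.items():
        q=(v-p[:2])@np.array([[c,-s],[s,c]])
        r+=list(q[:,1]-95 if k=='left' else q[:,1]+95 if k=='right' else q[:,0]+110 if k=='front' else q[:,0]-110)
    return r
o=least_squares(f,[715,200,-.1]);print(o.x[:2],np.degrees(o.x[2]),o.fun)
x,y,a=o.x;M=np.array([[np.cos(a),-np.sin(a)],[np.sin(a),np.cos(a)]])
foot=o.x[:2]+M@[-92,-77];print("foot",foot)
# wedge corners in zoom: top face
for n,p in dict(thinL=(190,343),thinR=(227,344),thickL=(176,444),thickR=(216,447)).items(): print(n,T(p,2 if 'thin' in n else 14))
im=cv2.imread("pics/scene0.png").copy();it=cv2.imread("pics/top0.png").copy()
for z in (18,62):
    P=[np.r_[o.x[:2]+M@[i*110,j*95],z] for i,j in((1,1),(1,-1),(-1,-1),(-1,1))]
    cv2.polylines(im,[proj("scene",P).round().astype(int)],1,(0,0,255));cv2.polylines(it,[proj("top",P).round().astype(int)],1,(0,0,255))
cv2.imwrite("pics/ov.png",np.hstack([cv2.resize(im[160:260,260:380],None,fx=4,fy=4),cv2.resize(it[125:225,255:350],None,fx=4,fy=4)]))
E
```

```text
left [801.7 281.4 614.6 302.9] 173.45549368343913
right [779.   96.8 589.9 119.8] 173.09154645791997
front [601.3 292.1 582.1 131.1] -96.78700789869492
back [817.7 267.3 795.6 107.6] -97.8590098406577
[699.2 199.9] -6.975440514335172 [-1.6 -3.   2.4  2.2  1.6  2.1 -0.6 -3.1]
foot [598.5 134.6]
thinL [533.3 174.9   2. ]
thinR [532.8 138.5   2. ]
thickL [434.3 186.6  14. ]
thickR [431.9 147.8  14. ]
```

View pics/ov.png

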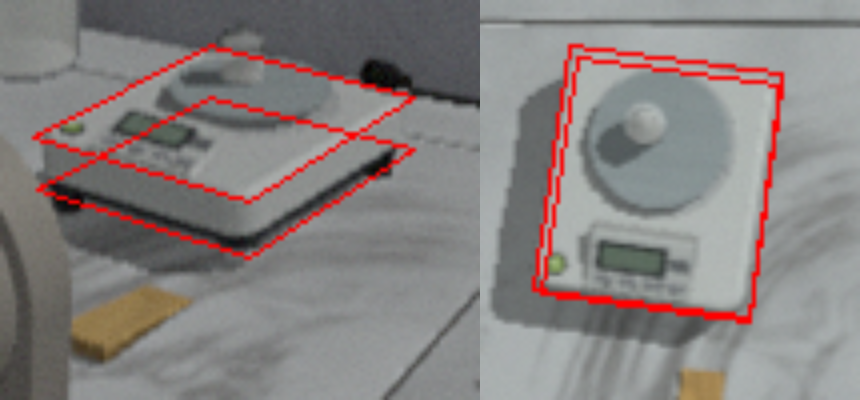

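Request:
{"method": "move_arm", "body": {
  "steps": [
    [[4, -3.58, 3.64, 0, 0, 0, 255], [5, 0, 0, 0, 0, 0, 255], [5, 0, 0, 0, 0, 0, 255], [4.5, 0, 0, 0, 0, 0, 255], [3, 0, 0, 0, 0, 0, 255], [0.8, 0, 0, 0, 0, 0, 255], [0.3, 0, 0, 0, 0, 0, 255], [0, 0, 0, 0, 0, 0, 255]]
  ]
}}

```text
clock: 3.92
tool_pos: [479.3, 196.4, 7.8]
tcp_rot: [-1.117, 1.263, 1.117]
ft_force: [0.7, -0.1, 0.4]
finger_gap: 0.1
```

```bash
cat > look.py <<'E'
from h import *
import cv2,sys
np.set_printoptions(precision=1,suppress=True)
U=np.array([np.cos(np.radians(-7)),np.sin(np.radians(-7))]);N=np.array([-U[1],U[0]])
def un(p): return np.array([p[:2]@U,p[:2]@N])
def look(tag,cams=("wrist",)):
    s=read_state();pose=(s['tool_pos'],s['tcp_rot']);M=R.from_rotvec(pose[1]).as_matrix()
    print(s['clock'],pose[0],'un',un(pose[0]),'yaw',np.degrees(np.arctan2(-M[1,1],-M[0,1])),'F',s['ft_force'],'Fu',un(s['ft_force']))
    for c in cams:
        cv2.imwrite(f"pics/{c}_{tag}.png",camera(c))
        for t,z in (("wedge_thick_end",7),("wedge_thin_end",1),("corner_top",62)):
            for d in place_of(c,t):
                p=at(c,d['xy'],z,pose);print(c,t,np.array(d['xy'])*[640,400],round(d['conf'],2),p,'un',un(p))
if __name__=="__main__": look(sys.argv[1],sys.argv[2:])
E
python3 look.py a wrist
```

```text
3.925 [479.3 196.4   7.8] un [451.8 253.4] yaw -7.100972478744741 F [ 0.7 -0.1  0.4] Fu [ 0.7 -0. ]
wrist wedge_thick_end [254.6 172.9] 0.95 [434.2 170.7   7. ] un [410.2 222.4]
```

View pics/wrist_a.png

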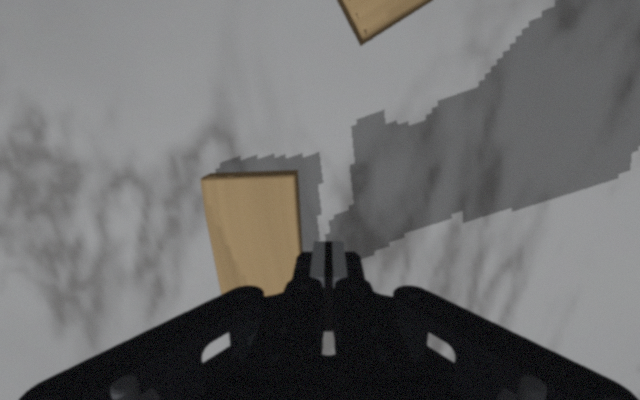

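```bash
python3 - <<'E'
from look import *
s=read_state();pose=(s['tool_pos'],s['tcp_rot'])
for p,z in (((202,178),14),((297,172),14),((300,240),14),((214,270),10)): print(un(at("wrist",(p[0]/640,p[1]/400),z,pose)))
E
```

```text
[410.7 201.8]
[408.3 241.4]
[438.4 241.9]
[454.8 201.4]
```

Request:
{"method": "move_arm", "body": {
  "steps": [
    [[0.3, 0, -0.3, 0, 0, 0, 255], [0, 0, -0.3, 0, 0, 0, 255], [0, 0, -0.3, 0, 0, 0, 255], [0, 0, -0.3, 0, 0, 0, 255], [0, 0, -0.25, 0, 0, 0, 255], [0, 0, 0, 0, 0, 0, 255]]
  ]
}}

```text
clock: 4.88
tool_pos: [477.6, 182.5, 4.4]
tcp_rot: [-1.117, 1.262, 1.117]
ft_force: [0.1, 2.8, 6.5]
finger_gap: 0.0
```

```bash
python3 look.py b wrist top
```

```text
4.875 [477.6 182.5   4.4] un [451.8 239.3] yaw -7.087113429943538 F [0.1 2.8 6.5] Fu [-0.3  2.8]
wrist wedge_thick_end [257.3 177.9] 0.82 [434.3 158.3   7. ] un [411.8 210. ]
top wedge_thick_end [295.  262.7] 0.58 [370.9 213.1   7. ] un [342.1 256.7]
top wedge_thick_end [347.  274.5] 0.54 [331.4  26.4   7. ] un [325.7  66.6]
top wedge_thin_end [355.  246.3] 0.87 [432.   -2.4   1. ] un [429.   50.3]
top wedge_thin_end [266.1 271.6] 0.8 [337.5 316.7   1. ] un [296.4 355.5]
top corner_top [222.5 206.2] 0.62 [566.1 467.9  62. ] un [504.8 533.4]
top corner_top [314.8 200.9] 0.57 [588.6 144.1  62. ] un [566.7 214.8]
```

View pics/wrist_b.png

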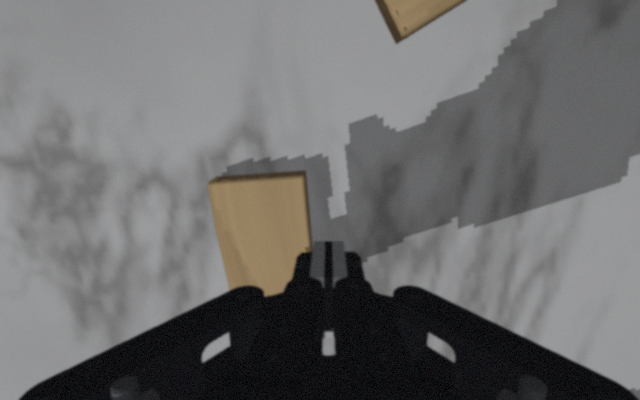

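Request:
{"method": "move_arm", "body": {
  "steps": [
    [[-0.3, 0, 1.0, 0, 0, 0, 255], [-3.2, 0, 0, 0, 0, 0, 255], [0, 4, -2, 0, 0, 0, 255], [0, 2.5, -1.93, 0, 0, 0, 255], [0, 0, 0, 0, 0, 0, 255], [2.2, 0, 0, 0, 0, 0, 255], [1.0, 0, 0, 0, 0, 0, 255], [0, 0, 0, 0, 0, 0, 255]]
  ]
}}

```text
clock: 6.28
tool_pos: [408.5, 160.5, 6.1]
tcp_rot: [-1.118, 1.267, 1.118]
ft_force: [0.1, -0.5, -0.2]
finger_gap: 0.3
```

```bash
python3 look.py c wrist top
```

```text
6.275 [408.5 160.5   6.1] un [385.9 209.1] yaw -7.10132377982017 F [ 0.1 -0.5 -0.2] Fu [ 0.2 -0.5]
wrist wedge_thick_end [435.8 168.8] 0.82 [371.1 212.6   7. ] un [342.4 256.3]
wrist wedge_thick_end [ 19.7 135.8] 0.62 [335.6  40.4   7. ] un [328.1  80.9]
top wedge_thick_end [293.4 263.1] 0.6 [369.2 218.8   7. ] un [339.8 262.2]
top wedge_thick_end [345.6 274.3] 0.54 [332.1  31.4   7. ] un [325.8  71.7]
top wedge_thick_end [405.4 247.6] 0.5 [ 429.7 -182.7    7. ] un [ 448.7 -129. ]
top wedge_thick_end [307.2 243.1] 0.46 [441.2 170.3   7. ] un [417.2 222.8]
top wedge_thin_end [352.8 247.4] 0.83 [428.    5.4   1. ] un [424.1  57.6]
top wedge_thin_end [312.4 216.3] 0.67 [538.7 153.1   1. ] un [516.  217.6]
top wedge_thin_end [266.5 271.7] 0.66 [337.1 315.3   1. ] un [296.2 354.1]
top corner_top [316.9 199.7] 0.8 [593.  136.8  62. ] un [571.9 208. ]
```

View pics/wrist_c.png

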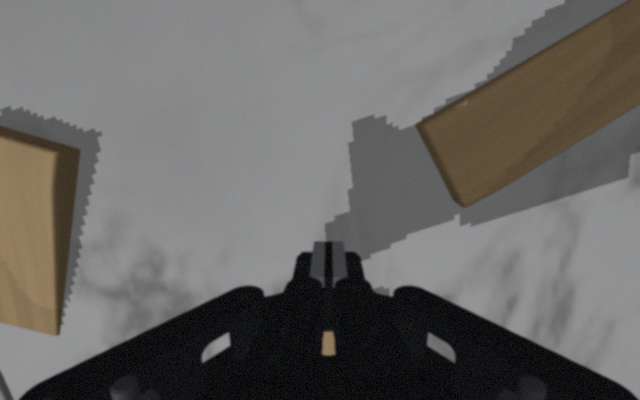

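View pics/top_c.png

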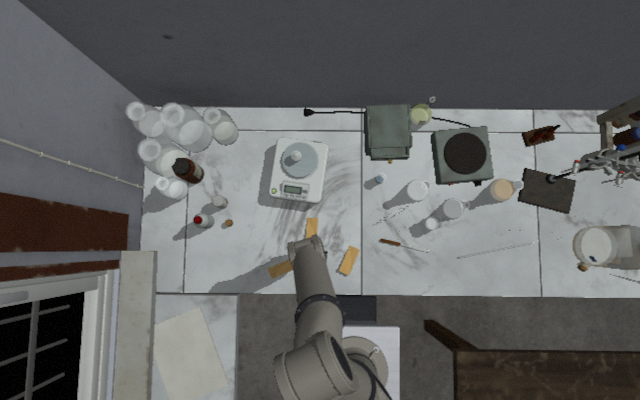

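```bash
python3 - <<'E'
from look import *
im=cv2.imread("pics/top_c.png")
cv2.imwrite("pics/zc.png",cv2.resize(im[170:250,260:350],None,fx=7,fy=7,interpolation=cv2.INTER_CUBIC))
E
```

```text
(no output)
```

View pics/zc.png

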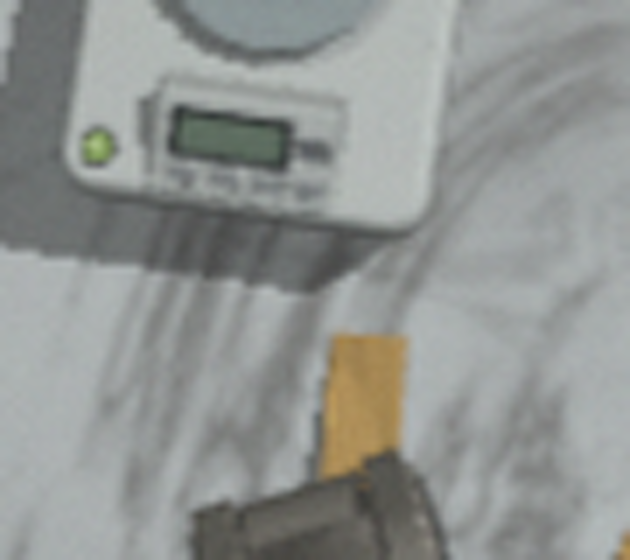

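```bash
python3 - <<'E'
from look import *
for p,z in (((333,335),2),((407,335),2),((322,475),13),((402,450),12),((435,205),60),((452,60),60),((67,165),60),((82,40),60),((240,205),62)): print(p,un(at("top",((260+p[0]/7)/640,(170+p[1]/7)/400),z)))
E
```

```text
(333, 335) [508.1 234.1]
(407, 335) [513.2 196. ]
(322, 475) [435.2 229.5]
(402, 450) [453.5 190.5]
(435, 205) [575.9 190.1]
(452, 60) [650.1 191.4]
(67, 165) [571.3 376.3]
(82, 40) [635.4 378.1]
(240, 205) [562.7 287. ]
```

Request:
{"method": "move_arm", "body": {
  "steps": [
    [[0, -0.8, 0, 0, 0, 0, 255], [0, -0.6, 0, 0, 0, 0, 255], [0, -0.6, 0, 0, 0, 0, 255], [0, -0.7, 0, 0, 0, 0, 255], [0, -0.8, 0, 0, 0, 0, 255], [0, -0.8, 0, 0, 0, 0, 255], [0, -0.8, 0, 0, 0, 0, 255], [0, -0.8, 0, 0, 0, 0, 255], [0, -0.6, 0, 0, 0, 0, 255], [0, -0.4, 0, 0, 0, 0, 255], [0, -0.2, 0, 0, 0, 0, 255], [0, 0, 0, 0, 0, 0, 255]]
  ]
}}

```text
clock: 8.18
tool_pos: [479.1, 151.8, 6.7]
tcp_rot: [-1.117, 1.265, 1.117]
ft_force: [-0.5, -0.1, -0.1]
finger_gap: -0.3
```

```bash
python3 look.py d wrist top; python3 - <<'E'
from look import *
im=cv2.imread("pics/top_d.png")
cv2.imwrite("pics/zd.png",cv2.resize(im[170:250,260:350],None,fx=7,fy=7,interpolation=cv2.INTER_CUBIC))
E
```

```text
8.175 [479.1 151.8   6.7] un [457.  209.1] yaw -7.100038652082776 F [-0.5 -0.1 -0.1] Fu [-0.5 -0.2]
top wedge_thick_end [293.8 264. ] 0.62 [366.1 217.2   7. ] un [336.9 260.2]
top wedge_thick_end [346.9 274.4] 0.55 [331.8  26.9   7. ] un [326.1  67.1]
top wedge_thin_end [353.9 244.1] 0.88 [440.    1.5   1. ] un [436.5  55.1]
top wedge_thin_end [269.2 272. ] 0.7 [336.3 305.6   1. ] un [296.5 344.3]
top wedge_thin_end [314.1 200.8] 0.6 [595.7 147.5   1. ] un [573.2 219. ]
top corner_top [318.4 200.9] 0.71 [588.8 131.5  62. ] un [568.4 202.3]
```

View pics/wrist_d.png

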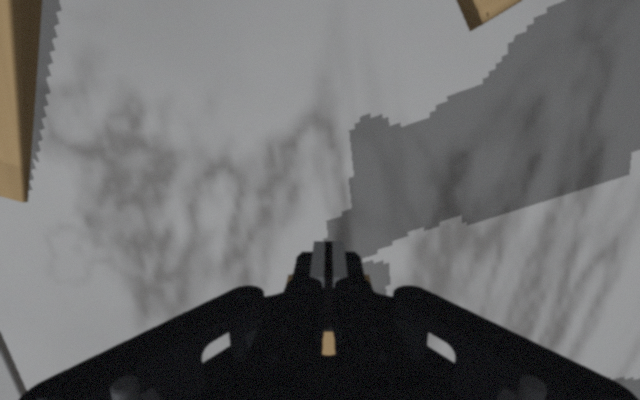

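View pics/zd.png

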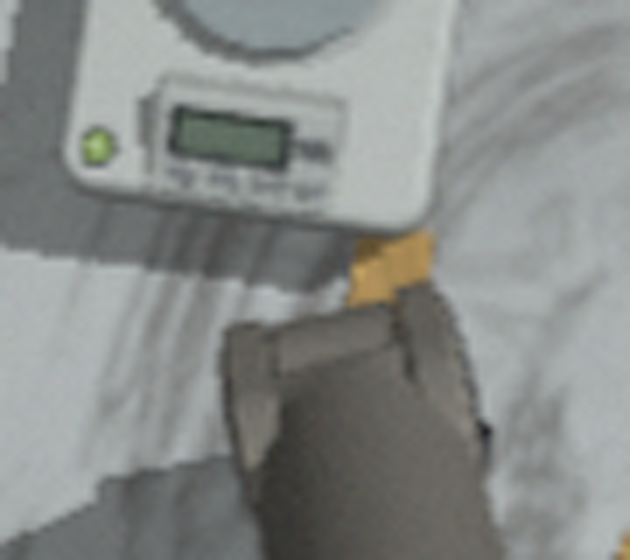

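```bash
python3 - <<'E'
from look import *
for p,z in (((358,245),6),((350,303),10),((434,235),5),((430,285),9)): print(p,un(at("top",((260+p[0]/7)/640,(170+p[1]/7)/400),z)))
E
```

```text
(358, 245) [556.  227.5]
(350, 303) [525.2 227.4]
(434, 235) [566.6 189. ]
(430, 285) [540.1 187.6]
```

Request:
{"method": "move_arm", "body": {
  "steps": [
    [[0, -0.4, 0, 0, 0, 0, 255], [0, -0.4, 0, 0, 0, 0, 255], [0, -0.4, 0, 0, 0, 0, 255], [0, -0.3, 0, 0, 0, 0, 255], [0, -0.3, 0, 0, 0, 0, 255], [0, -0.1, 0, 0, 0, 0, 255], [0, -0.1, 0, 0, 0, 0, 255]]
  ]
}}

```text
clock: 9.45
tool_pos: [498.8, 149.4, 6.7]
tcp_rot: [-1.117, 1.265, 1.118]
ft_force: [-0.9, 0.2, -0.1]
finger_gap: 0.2
```

Request:
{"method": "move_arm", "body": {
  "steps": [
    [[0, -0.1, 0, 0, 0, 0, 255], [0, -0.1, 0, 0, 0, 0, 255]]
  ]
}}

```text
clock: 9.7
tool_pos: [500.9, 149.1, 6.8]
tcp_rot: [-1.117, 1.265, 1.117]
ft_force: [-0.4, -0.8, -0.5]
finger_gap: -0.1
```

Request:
{"method": "move_arm", "body": {
  "steps": [
    [[0, -0.1, 0, 0, 0, 0, 255], [0, -0.1, 0, 0, 0, 0, 255]]
  ]
}}

```text
clock: 9.95
tool_pos: [502.9, 148.9, 6.8]
tcp_rot: [-1.117, 1.265, 1.117]
ft_force: [-0.1, -0.5, -0.5]
finger_gap: 0.0
```

Request:
{"method": "move_arm", "body": {
  "steps": [
    [[0, -0.1, 0, 0, 0, 0, 255], [0, -0.1, 0, 0, 0, 0, 255]]
  ]
}}

```text
clock: 10.2
tool_pos: [504.9, 148.6, 6.7]
tcp_rot: [-1.117, 1.265, 1.117]
ft_force: [-0.1, -0.4, 0.1]
finger_gap: 0.2
```

```bash
python3 look.py e wrist top scene; python3 - <<'E'
from look import *
im=cv2.imread("pics/top_e.png")
cv2.imwrite("pics/ze.png",np.hstack([cv2.resize(im[170:250,260:350],None,fx=5,fy=5,interpolation=cv2.INTER_CUBIC),cv2.resize(cv2.imread("pics/scene_e.png")[180:260,290:370],None,fx=5,fy=5)]))
E
```

```text
10.2 [504.9 148.6   6.7] un [483. 209.] yaw -7.1006918124896155 F [-0.1 -0.4  0.1] Fu [-0.  -0.4]
top wedge_thick_end [342.8 274.1] 0.86 [332.6  41.5   7. ] un [325.1  81.7]
top wedge_thick_end [223.5 205.5] 0.61 [573.8 477.7   7. ] un [511.3 544. ]
top wedge_thick_end [295.3 262.6] 0.56 [371.2 212.    7. ] un [342.6 255.6]
top wedge_thin_end [354.6 247.4] 0.75 [428.1  -1.    1. ] un [425.   51.1]
top wedge_thin_end [267.3 272.3] 0.57 [335.  312.3   1. ] un [294.5 350.8]
top corner_top [315.9 200.8] 0.6 [589.  140.3  62. ] un [567.5 211. ]
top corner_top [295.5 159.4] 0.27 [735.9 214.6  62. ] un [704.3 302.7]
scene wedge_thick_end [302.6 233.5] 0.65 [523.4 150.6   7. ] un [501.2 213.3]
scene wedge_thin_end [323.2 222.4] 0.63 [618.2 137.    1. ] un [596.9 211.3]
scene wedge_thin_end [335.9 265.8] 0.61 [425.8   3.4   1. ] un [422.2  55.3]
scene corner_top [320.4 204.9] 0.78 [602.7 137.8  62. ] un [581.4 210.2]
```

View pics/ze.png

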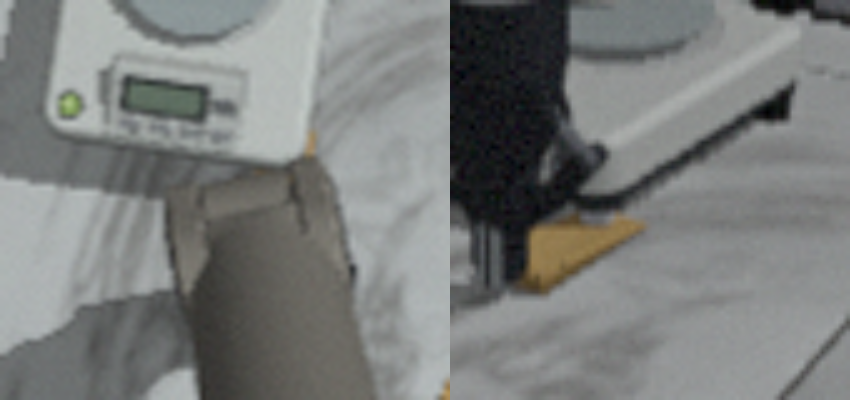

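View pics/wrist_e.png

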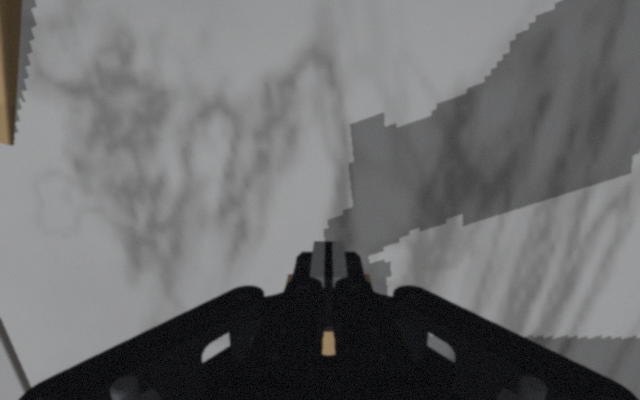

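Request:
{"method": "move_arm", "body": {
  "steps": [
    [[0, -0.1, 0, 0, 0, 0, 255], [0, -0.1, 0, 0, 0, 0, 255]]
  ]
}}

```text
clock: 11.05
tool_pos: [506.6, 148.3, 6.7]
tcp_rot: [-1.117, 1.266, 1.118]
ft_force: [-2.9, -0.4, 0.5]
finger_gap: -0.2
```

Request:
{"method": "move_arm", "body": {
  "steps": [
    [[0, -0.1, 0, 0, 0, 0, 255]]
  ]
}}

```text
clock: 11.18
tool_pos: [507.0, 148.2, 6.6]
tcp_rot: [-1.117, 1.267, 1.119]
ft_force: [-3.9, 1.1, 3.5]
finger_gap: 0.4
```

Request:
{"method": "move_arm", "body": {
  "steps": [
    [[0, -0.1, 0, 0, 0, 0, 255]]
  ]
}}

```text
clock: 11.3
tool_pos: [507.4, 148.2, 6.6]
tcp_rot: [-1.117, 1.267, 1.12]
ft_force: [-6.7, 0.8, 5.2]
finger_gap: 0.4
```

Request:
{"method": "move_arm", "body": {
  "steps": [
    [[0, 0, 0, 0, 0, 0, 255], [0, 0, 0, 0, 0, 0, 255]]
  ]
}}

```text
clock: 11.55
tool_pos: [507.4, 148.2, 6.6]
tcp_rot: [-1.117, 1.267, 1.119]
ft_force: [-4.8, -0.5, 4.9]
finger_gap: -0.1
```

```bash
python3 look.py f scene
```

```text
11.55 [507.4 148.2   6.6] un [485.6 208.9] yaw -7.074474025810719 F [-4.8 -0.5  4.9] Fu [-4.7 -1.1]
scene wedge_thick_end [300.6 235.4] 0.73 [511.5 150.    7. ] un [489.4 211.2]
scene wedge_thick_end [308.2 276.3] 0.57 [346.   35.9   7. ] un [339.   77.8]
scene wedge_thin_end [337.4 267.5] 0.9 [420.6  -3.2   1. ] un [417.9  48.1]
scene wedge_thin_end [325.3 220.9] 0.73 [629.3 135.9   1. ] un [608.1 211.6]
scene corner_top [320.3 204.1] 0.75 [607.3 140.4  62. ] un [585.6 213.3]
```

Request:
{"method": "move_arm", "body": {
  "steps": [
    [[0, 0.3, 0, 0, 0, 0, 255], [0, 1.2, 0, 0, 0, 0, 255], [-1.5, 1, 0, 0, 0, 0, 255], [-4, 0, 0, 0, 0, 0, 255], [-4, 0, 0, 0, 0, 0, 255], [0, 0, 0, 0, 0, 0, 255]]
  ]
}}

```text
clock: 12.5
tool_pos: [485.7, 152.2, 105.3]
tcp_rot: [-1.118, 1.258, 1.115]
ft_force: [0.9, -0.5, -1.1]
finger_gap: 0.1
```

```bash
python3 look.py g scene top wrist; python3 - <<'E'
from look import *
im=cv2.imread("pics/top_g.png")
cv2.imwrite("pics/zg.png",np.hstack([cv2.resize(im[170:250,260:350],None,fx=5,fy=5,interpolation=cv2.INTER_CUBIC),cv2.resize(cv2.imread("pics/scene_g.png")[180:260,290:370],None,fx=5,fy=5)]))
E
```

```text
12.5 [485.7 152.2 105.3] un [463.6 210.2] yaw -7.096963926106206 F [ 0.9 -0.5 -1.1] Fu [ 1.  -0.3]
scene wedge_thick_end [305.1 276.5] 0.71 [341.7  41.9   7. ] un [334.1  83.2]
scene wedge_thick_end [304.4 234. ] 0.54 [523.1 144.9   7. ] un [501.5 207.5]
scene wedge_thin_end [324.7 219.8] 0.66 [634.8 140.8   1. ] un [612.9 217.1]
scene wedge_thin_end [338.7 265.4] 0.61 [430.6  -1.8   1. ] un [427.6  50.7]
scene corner_top [319.7 204.1] 0.77 [606.5 141.9  62. ] un [584.6 214.8]
scene corner_top [302.4 233.9] 0.55 [431.9  98.7  62. ] un [416.6 150.6]
top wedge_thick_end [294.9 261.5] 0.8 [375.  213.4   7. ] un [346.2 257.5]
top wedge_thick_end [341.6 273.1] 0.7 [336.1  45.6   7. ] un [328.   86.3]
top wedge_thin_end [356.3 245. ] 0.75 [436.8  -7.    1. ] un [434.4  46.3]
top wedge_thin_end [268.4 275.2] 0.51 [324.9 308.1   1. ] un [284.9 345.4]
top wedge_thin_end [317.8 195.9] 0.39 [613.8 134.1   1. ] un [592.9 207.9]
top corner_top [316.3 201.5] 0.65 [586.4 138.9  62. ] un [565.1 209.4]
top corner_top [315. 196.] 0.53 [605.9 143.7  62. ] un [583.9 216.4]
wrist wedge_thick_end [124.7   5.3] 0.89 [338.7  40.3   7. ] un [331.3  81.3]
wrist wedge_thick_end [401.   26.3] 0.55 [372.7 215.5   7. ] un [343.7 259.3]
wrist wedge_thin_end [112.8 148.2] 0.92 [426.5   1.8   1. ] un [423.1  53.8]
```

View pics/zg.png

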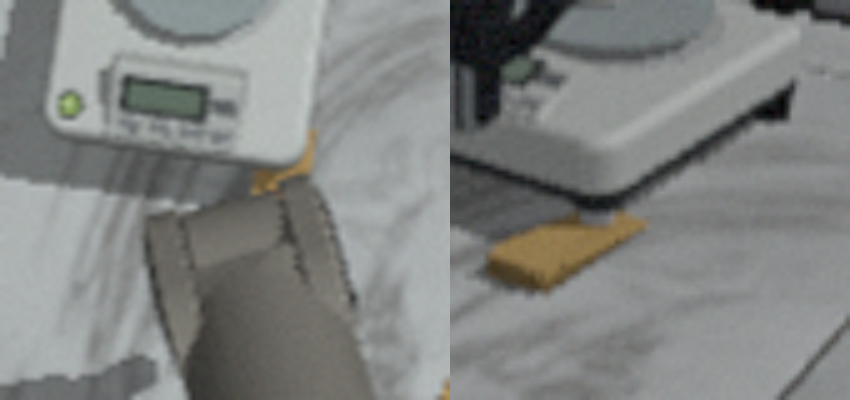

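View pics/wrist_g.png

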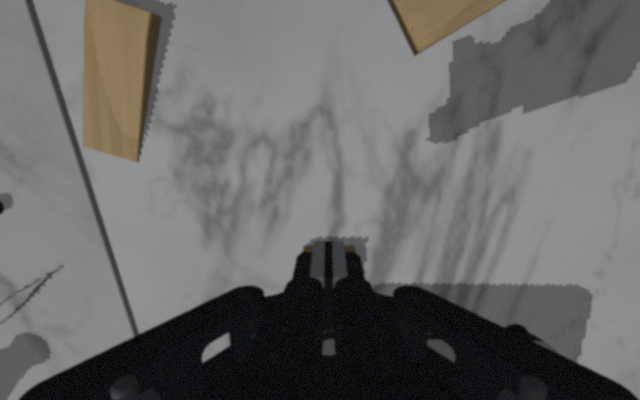

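Request:
{"method": "move_arm", "body": {
  "steps": [
    [[0, -3.5, 0, 0, 0, 0, 255], [0, -4, -0.2, 0, 0, 0, 255], [0, -3.0, 0, 0, 0, 0, 255], [0, -0.9, 0, 0, 0, 0, 255], [1.5, 0, 0, 0, 0, 0, 255], [1.5, 0, 0, 0, 0, 0, 255], [0, 0, 0, 0, 0, 0, 255]]
  ]
}}

```text
clock: 13.98
tool_pos: [594.4, 135.1, 69.6]
tcp_rot: [-1.117, 1.269, 1.12]
ft_force: [-0.3, -0.0, 0.2]
finger_gap: 0.0
```

```bash
python3 look.py h scene; python3 - <<'E'
from look import *
cv2.imwrite("pics/zh.png",cv2.resize(cv2.imread("pics/scene_h.png")[160:260,270:390],None,fx=6,fy=6))
E
```

```text
13.975 [594.4 135.1  69.6] un [573.5 206.6] yaw -7.052447677806856 F [-0.3 -0.   0.2] Fu [-0.3 -0.1]
scene wedge_thick_end [303.2 273.4] 0.76 [351.4  52.2   7. ] un [342.4  94.6]
scene wedge_thick_end [303.2 235.3] 0.57 [515.1 144.    7. ] un [493.7 205.7]
scene wedge_thin_end [339.1 266.6] 0.9 [426.1  -5.    1. ] un [423.5  46.9]
scene wedge_thin_end [322.5 221.4] 0.85 [622.9 141.6   1. ] un [601.  216.5]
scene wedge_thin_end [320.9 206.5] 0.73 [709.7 191.9   1. ] un [681.1 277. ]
scene corner_top [320.5 207. ] 0.83 [590.6 131.1  62. ] un [570.2 202.1]
```

View pics/zh.png

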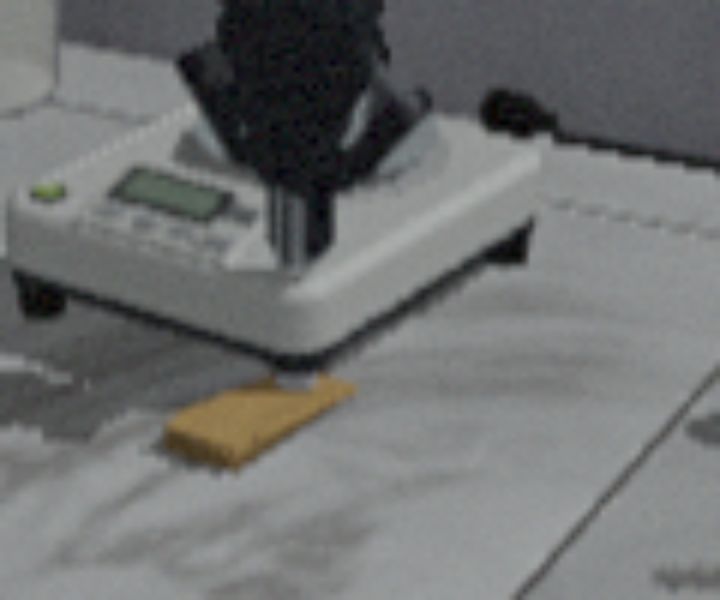

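Request:
{"method": "move_arm", "body": {
  "steps": [
    [[0, -0.4, 0.1, 0, 0, 0, 255], [0.5, 0, 0, 0, 0, 0, 255], [0.2, 0, 0, 0, 0, 0, 255], [0.1, 0, 0, 0, 0, 0, 255], [0, 0, 0, 0, 0, 0, 255]]
  ]
}}

```text
clock: 14.8
tool_pos: [600.8, 135.6, 63.6]
tcp_rot: [-1.117, 1.265, 1.118]
ft_force: [0.5, -0.3, -0.4]
finger_gap: -0.0
```

Request:
{"method": "move_arm", "body": {
  "steps": [
    [[0.1, 0, 0, 0, 0, 0, 255], [0, 0, 0, 0, 0, 0, 255]]
  ]
}}

```text
clock: 15.05
tool_pos: [600.9, 135.7, 62.7]
tcp_rot: [-1.117, 1.265, 1.118]
ft_force: [-0.6, -0.6, -0.4]
finger_gap: 0.1
```

Request:
{"method": "move_arm", "body": {
  "steps": [
    [[0.1, 0, 0, 0, 0, 0, 255], [0.1, 0, 0, 0, 0, 0, 255], [0, 0, 0, 0, 0, 0, 255]]
  ]
}}

```text
clock: 15.42
tool_pos: [601.0, 135.6, 62.0]
tcp_rot: [-1.117, 1.265, 1.118]
ft_force: [-4.2, -0.1, 10.4]
finger_gap: 0.0
```

Request:
{"method": "move_arm", "body": {
  "steps": [
    [[0.1, 0, 0, 0, 0, 0, 255], [0, 0, 0, 0, 0, 0, 255]]
  ]
}}

```text
clock: 15.68
tool_pos: [601.0, 135.6, 61.8]
tcp_rot: [-1.117, 1.265, 1.118]
ft_force: [-6.0, -0.7, 18.3]
finger_gap: 0.5
```

Request:
{"method": "move_arm", "body": {
  "steps": [
    [[0, 0, 0, 0, 0, 0, 255], [0, 0, 0, 0, 0, 0, 255], [0, 0, 0, 0, 0, 0, 255], [0, 0, 0, 0, 0, 0, 255]]
  ]
}}

```text
clock: 16.18
tool_pos: [601.0, 135.6, 61.8]
tcp_rot: [-1.117, 1.265, 1.118]
ft_force: [-6.6, -0.7, 17.8]
finger_gap: -0.3
```

Request:
{"method": "move_arm", "body": {
  "steps": [
    [[-0.2, 0, 0, 0, 0, 0, 255], [-0.3, 0, 0, 0, 0, 0, 255], [-1.5, 0, 0, 0, 0, 0, 255], [-3, 0, 0, 0, 0, 0, 255], [-4, 0, 0, 0, 0, 0, 255], [-4, 3, 0, 0, 0, 0, 255], [0, 5, 0, 0, 0, 0, 255], [0, 5, 0, 0, 0, 0, 255], [0, 3, 0, 0, 0, 0, 255], [0, 0, 0, 0, 0, 0, 255]]
  ]
}}

```text
clock: 17.42
tool_pos: [440.4, 155.7, 190.5]
tcp_rot: [-1.118, 1.264, 1.12]
ft_force: [0.9, 0.5, 1.0]
finger_gap: 0.1
```

```bash
python3 look.py i scene top; python3 - <<'E'
from look import *
im=cv2.imread("pics/top_i.png")
cv2.imwrite("pics/zi.png",np.hstack([cv2.resize(im[130:250,255:350],None,fx=4,fy=4),cv2.resize(cv2.imread("pics/scene_i.png")[160:280,285:385],None,fx=4,fy=4)]))
for c in("scene","top"):
    a=cv2.imread(f"pics/{c}0.png")[125:225] ;
E
```

```text
17.425 [440.4 155.7 190.5] un [418.1 208.2] yaw -6.986646261559036 F [0.9 0.5 1. ] Fu [0.8 0.6]
scene wedge_thick_end [304.8 276.7] 0.71 [340.9  42.1   7. ] un [333.2  83.3]
scene wedge_thick_end [303.5 235.7] 0.52 [513.7 142.4   7. ] un [492.5 203.9]
scene wedge_thin_end [335.9 265.6] 0.74 [426.6   3.8   1. ] un [422.9  55.8]
scene wedge_thin_end [324.9 221.6] 0.59 [625.  134.9   1. ] un [603.9 210.1]
scene corner_top [321.2 203.9] 0.76 [609.3 138.6  62. ] un [587.9 211.9]
top wedge_thick_end [346.5 273.3] 0.79 [335.6  28.3   7. ] un [329.7  69. ]
top wedge_thick_end [294.4 262. ] 0.61 [373.3 215.2   7. ] un [344.3 259.1]
top wedge_thick_end [313.7 222.8] 0.55 [514.8 147.7   7. ] un [492.9 209.4]
top wedge_thin_end [354.2 247.8] 0.67 [426.6   0.6   1. ] un [423.4  52.6]
top wedge_thin_end [265.6 273.1] 0.67 [332.1 318.4   1. ] un [290.8 356.5]
top wedge_thin_end [315.9 191.5] 0.56 [630.  141.4   1. ] un [608.1 217.1]
top corner_top [314.6 198.9] 0.97 [595.6 144.9  62. ] un [573.5 216.4]
```

View pics/zi.png

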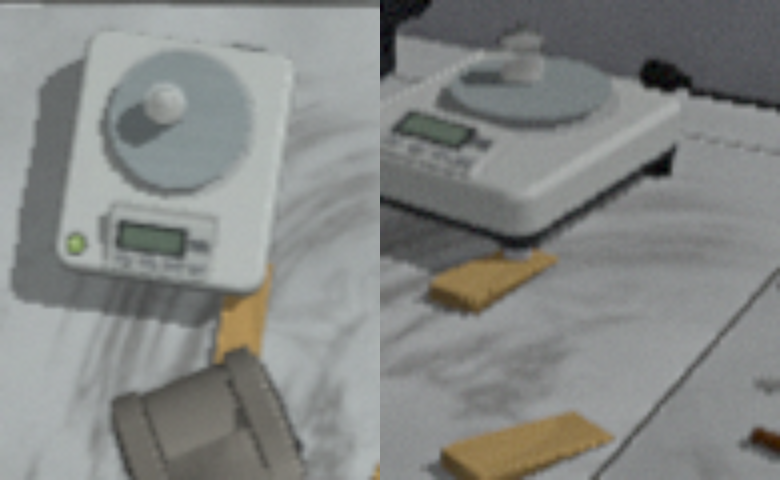

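View pics/scene_i.png

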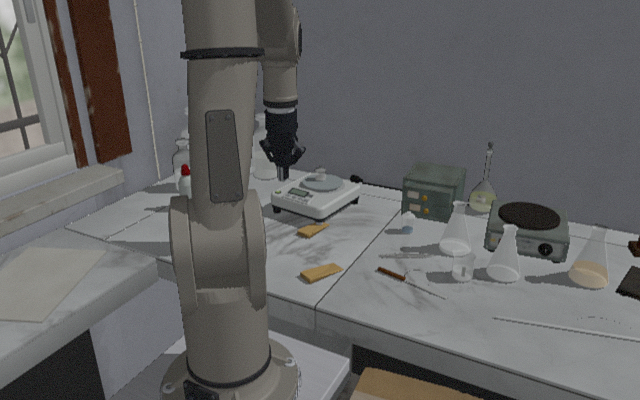

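```bash
python3 - <<'E'
from look import *
for c,(a,b,d,e) in dict(top=(135,195,270,330),scene=(170,212,300,365)).items():
    A,B=[cv2.cvtColor(cv2.imread(f"pics/{c}{k}.png"),6)[a:b,d:e].astype(np.float32) for k in("0","_i")]
    print(c,cv2.phaseCorrelate(A,B,cv2.createHanningWindow(A.shape[::-1],cv2.CV_32F)),cv2.absdiff(A,B).mean())
print(finish_job())
E
```

```text
top ((-0.06230105787598106, -0.03285933035837019), 0.9423655019866095) 0.73002034
scene ((0.028377053124366114, 0.4565975000796456), 0.9676171352465948) 2.5117216
the job is handed in; nothing more can be done
None
```

I pushed the wedge under the bare foot until it was snug, pressed the corner to prove it, took the hand away and handed the job in at about 17.5 s. No verdict was reported.

- **Wedge position:** I took the one farthest from the base. It lay about 12 mm left of the foot's line, so I first nudged it sideways with the shut fingertips. I then pushed it straight in by its thick end. Before it went under, the top view put it within about 1 mm of the foot's line.
- **Snug:** Free sliding took under 1 N. Once the wedge met the foot, the push rose to about 6.7 N over less than 1 mm and settled near 5 N. I stopped there, at the place where the sizes given say it should just touch.
- **Press:** I pressed about 18 N down on the corner for about half a second. The fingertip moved down only about 0.2 mm between 10 N and 18 N, with no sign of the 3 degree tip. There was also a sideways force of about 6 N during the press.
- **Hand away:** The hand is back at about 190 mm height, touching nothing.

**Last checks:**
- The wedge lies under the stub, and the weighing bottle stands on the pan.
- The top camera shows the balance shifted by less than 0.1 pixel (about 0.2 mm).
- The scene camera disagreed, giving about 0.5 pixel (about 1 mm) in the vertical direction. I did not track that down before handing in.
- I judged level from the contact position, the press and the pictures, as I had no direct measure of tilt.
- I looked at the surrounding things only by eye, in the scene picture. Those in view appeared unmoved, but the arm hides some of the left side.

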